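# Fit the filter cassette of the bench dust extractor

### The job

Slide the filter cassette of the bench dust extractor gently home under the hood, as far as it goes. Then pull its captive knurled screw out against the spring until you feel it come to the stop, ease off a little, and turn it clockwise, letting it climb on its thread, until you feel it come up snug: use light force throughout, never forcing, hauling or over-tightening it, leave the other things on the bench where they are, and let go.

Things in the scene. Friction and masses are not known exactly. Their poses are not given: they have to be found in the camera images.
- unit: Dust extractor, grey box fixed to the bench, 230 (x) x 300 (y) x 70 mm high, with a white hood (top at 104 mm) over its +y end (unit y 45 to 150 mm). Origin: on the bench under the box, which spans x -120 to 110 mm. z up; +y points from the cassette to the hood. Heights below are above the bench.
- cassette (a joint): Flat white filter cassette, 110 (x) x 120 (y) x 19 mm, between low rails (top 84 mm) on the deck; slides along the unit's +y into the hood, metres. Starts at 0.012 to 0.040; 0.060 is home, against a stop; above 0.0575 counts. Drags with about 4.5 N. Until it is home it bars the claw under the deck: the screw then pulls out only 2.5 mm.
- tab (a point): Centre of the black upright tab on the cassette: 44 (x) x 10 (y) x 32 mm high, its top 120 mm and its foot 89 mm above the bench, at unit x = 35 mm. Push its -y face, or pinch it across its 10 mm.
- backstop: The stop in the hood that the cassette's nose meets when home (hidden in the hood, fixed). More than 25 N against it dents the cassette.
- knob (a point): Centre of the captive screw's head: a round knurled steel knob, 34 mm diameter, 26 mm high, axis vertical, over a flat steel boss 46 mm across whose top is at 76 mm. Down, the knob spans heights 80 to 106 mm; this point is 13 mm above its underside, at unit x = -80, y = 0.
- draw (a joint): How far the screw stands out (up), m; 0 = down, held by spring and weight: 6 N, growing 0.3 N per mm. Down, it is keyed and cannot turn. Pulled up, it comes free and meets the start of its thread at 7 to 11 mm (differs from unit to unit, feel for it); 2.5 mm higher is a hard stop. Between the two it can be turned onto the thread. Let go before that, it springs back.
- screw (a joint): Turn, rad, 0 at the start (0.1 play either way), growing clockwise from above. Clockwise it climbs 3 mm per rad, with 2.5 mm axial play in the thread; past 0.4 rad it stays when let go and can be regripped. Free driving takes under 0.1 N m. After 1.1 to 2.9 rad in all (differs from unit to unit, feel for it) its shoulder seats and the torque climbs steeply, about 0.25 N m per 0.1 rad.
- collar: Upper flank of the screw's thread lug, inside the box; carried by the screw. It bears on the stop and on the upper side of the thread when the screw is hauled outward. Hauling with more than 25 N beyond the spring strips the thread.
- glue_bottle: Yellow glue bottle, 52 mm across, 150 mm tall, stands beside the hood. Leave alone.
- mug: White mug, 80 mm across, 90 mm tall. Leave alone.
- dust_brush: Wooden brush, 100 x 28 x 36 mm, lies on the robot's side of the extractor. Leave alone.
- shoulder: Shoulder of the screw, inside the box; carried by the screw. It bears on its seat when the screw is driven home and the cassette clamped. About 0.1 N m of turning torque beyond free driving makes it snug (6 N here, 16 mm from the axis); above 28 N here (0.45 N m) is over-tight.
- lug: Lower flank of the thread lug, inside the box, 13 mm from the axis; carried by the screw. It bears on the keyway's sides if the screw is turned while still keyed, and on the thread under the spring. More than 30 N here (0.4 N m against the keyway, or pressing the screw down on its thread by 20 N) damages it.

How it is judged:
On the way, in this order (a step that is already met when the one before it is completed fails the run):
1. the cassette is fully home (value of joint cassette above 0.0575 m), for 0.2 s.
2. the screw has been pulled out and turned onto its thread (value of joint draw above 0.007 m and value of joint screw above 0.4 rad), for 0.2 s.
3. the screw is driven snug onto its shoulder (contact force between shoulder and anything else above 6 N and value of joint screw above 0.8 rad), for 0.1 s.
At the end, for the whole second after the job is handed in: The cassette is within 2.5 mm of home; the screw stands out on its thread (more than 9 mm, turned more than 0.8 rad), at rest, its shoulder still bearing on its seat (value of joint cassette above 0.0575 m and value of joint screw above 0.8 rad and value of joint draw above 0.009 m and contact force between shoulder and anything else above 0.5 N and velocity of joint screw between -0.05 and 0.05 rad/s); the robot touches nothing.
It fails at once if the cassette is rammed into its stop with more than 25 N (contact force between backstop and anything else above 25 N).
It fails at once if the screw is hauled outward on its thread or stop with more than 25 N (contact force between collar and anything else above 25 N).
It fails at once if the screw is forced round while keyed, or pressed down hard on its thread: more than 30 N on its lug (contact force between lug and anything else above 30 N).
It fails at once if the screw is over-tightened: more than 28 N at its shoulder (contact force between shoulder and anything else above 28 N).
It fails at once if a bystander is moved by more than 20 mm (distance of any of glue_bottle, mug, dust_brush from where it was at the start of the episode above 0.02 m).
It also fails if it takes over 72 s, if anything falls off the work surface, if the arm or the gripper's body presses on something with over 40 N, if the wrist force passes 120 N, or if a joint passes its speed limit or range.

### The arm

A 6-joint arm with a two-finger parallel gripper is mounted at the origin on the work surface. World frame = base frame: x ahead of the robot, y to its left, z up, the work surface at z = 0. Lengths are in m, angles in rad, forces in N, time in s.
With the tool pointing down it reaches from about 0.3 to 0.95 m from the base axis. Payload 3.1 kg.
Tool frame: the origin (TCP) lies midway between the tips of the shut fingers; the grasp point (between the pads) lies env.pinch_z behind it (env.pinch_z is the distance from the TCP to the grasp point, in m); z points along the fingers, x is the direction in which the jaws open and shut, and the axes are right-handed (so a half turn about z gives the same grasp; the last joint's range is limited). The gripper opens to 85 mm and grips with 20 to 120 N. Pads are 22 mm wide; open, the fingers measure 114 mm over their backs; the gripper's body (76 mm by 85 mm) begins 54 mm behind the grasp point. The pads swing forward as they close: fully open they stand 13 mm farther back than shut.
Start: joints at [-1.379, 0.308, 1.634, -0, 1.2, -0.07], TCP at [0.162, -0.604, 0.231] pointing down, gripper open.
Joint ranges: [-3.06, 3.06], [-0.79, 1.96], [0.05, 2.63], [-1.19, 4.34], [0.05, 2.64], [-2.94, 2.94]. Speed limits (rad/s): [2.79, 2.79, 3.14, 3.14, 3.14, 3.14].

### API

Orientations are given as a 3x3 rotation matrix whose columns are the frame's x, y, z axes.
In Python, from workcell import readout, imaging, env, look_for, silhouettes, place_of gives the robot as it stands. The module is installed in compiled form; this text tells all that it offers.
- The arm moves only by the tool servo_tool, never from a script. Its argument "commands" is a list of rows, each a list of 2 entries, a list of its own where there are three numbers: the shift along the tool's x, y, z in mm, then the turn about the tool's z in degrees. A call has 1 to 8 rows; each row shifts and turns the pose as measured when the row begins, along the tool's axes as they then stand; what a row does not reach is not made up. A row lasts 1/10 s, in which the tool goes at most 50 mm and 8.59 degrees, less where a joint would pass 70% of its speed; a pose out of reach is approached as far as the arm can. A call with a gripper value outside its range is refused whole. "gripper" is the finger opening in mm, from 0 to 85.4, set as the call begins (left out, the last holds). The fingers move at their own pace and stop on an object; "squeeze" is the grip in N (left out, the last holds). Time passes only in rows, so rows that do not move let the fingers close. It gives the time, the measured TCP pose, the force and the opening at its end, in the units of the state.
- readout.state(): the state, without advancing time (a new reading comes with each control period).
- imaging.snapshot(name): name is "scene" or "top"; returns (picture, depth): 480x640x3 uint8, blue, green, red; 480x640 float32, m along the optical axis (not along the pixel's ray), 0 where there is no reading.
- imaging.camera_model(name): a dict with "fx", "fy", "cx", "cy" (pixels), "xyz" and "rotation" of the camera in the world. Camera axes: x right, y down, z forward; pixel columns grow to the right and rows downward; lengths in m; the calibration is good to about 2 mm. A picture is of the moment at which its call begins. camera_model takes no time and is no camera call.
- env.job_done(): hands the job in, once; it reports no verdict.
Trained networks look in the newest picture that a camera, given by its name, has taken for a name from the list of things; names that differ only in an ending like _2 or _b are one class to them, and where a whole thing is asked for, a point or a joint stands for the part that bears it (a point fixed in the world has none). Each returns a list of dicts, best first, with "conf" (0 to 1); they miss things now and then, are a little off and sometimes report something else, mostly with a low value. They report only what shows in the picture. A call takes as long as a camera call.
- look_for(camera, thing): "position" ([x, y, z] in m, in world coordinates, good to about 4 mm: the middle of the surface that is visible of it).
- silhouettes(camera, thing): "region" (480x640 bool, what is visible of it).
- place_of(camera, thing): "position" ([x, y, z] in m, in world coordinates, good to about 4 mm: a listed point, or the origin of a listed thing).
The state is a dict: "clock": time; "joint_pos": joint angles; "qd": joint speeds; "joint_torque": joint torques, N m; "ee_pos": TCP position; "tcp_rot": TCP orientation; "contact_force": force on the tool from outside, world axes, zero at the start; "torque": the same for the moment, N m; "opening": opening from 0.0 (shut) to 1.0 (fully open).
Only numpy, scipy, OpenCV 4.12 (cv2) and the standard library are available. Lean on these libraries where they do the work, as an engineer would, in place of code of your own. Each camera call takes 0.05 s, during which the arm holds its last target.

## Working session

There is one attempt and no reset: what is moved stays moved. The work goes in short steps, Python scripts to look and compute and a tool call to move; the robot and the scene stay as the last step left them, time stands still between calls to the robot, and variables do not carry over. Pictures are saved under pics/ and viewed, and the job is handed in when it is done.

Besides the shell and the picture viewer there is one more tool, called after "Call:" as name(argument=value, ...), one argument or row to a line, values as JSON. servo_tool: Moves the arm, as the interface text tells. Its arguments: {"type":"object","properties":{"commands":{"type":"array"},"gripper":{"type":"number"},"squeeze":{"type":"number"}},"required":["commands"]}

```bash
mkdir -p pics; cat > h.py <<'E'
import numpy as np,cv2
from workcell import readout, imaging, env, look_for, silhouettes, place_of
def st():
    s=readout.state()
    print({k:(np.round(v,4).tolist() if not np.isscalar(v) else round(v,4)) for k,v in s.items() if k not in('qd','joint_torque')})
    return s
def px(cam,u,v,d):
    m=imaging.camera_model(cam)
    p=np.array([(u-m['cx'])/m['fx'],(v-m['cy'])/m['fy'],1])*d
    return np.array(m['rotation'])@p+np.array(m['xyz'])
E
python3 - <<'E'
from h import *
st();print(env.pinch_z)
for c in("scene","top"):
    im,d=imaging.snapshot(c);cv2.imwrite(f"pics/{c}0.png",im);np.save(f"{c}_d.npy",d)
    for t in("unit","tab","knob"):
        for r in place_of(c,t)[:2]:print(c,t,np.round(r["position"],4),round(r["conf"],2))
    m=imaging.camera_model(c);print(m)
E
```

```text
{'clock': 0.0, 'joint_pos': [-1.3787, 0.309, 1.6352, 0.0, 1.1997, -0.0697], 'ee_pos': [0.1616, -0.6029, 0.23], 'tcp_rot': [[0.2588, -0.9659, -0.0004], [-0.9659, -0.2588, 0.0023], [-0.0024, -0.0002, -1.0]], 'contact_force': [0.1304, 0.9246, 0.4399], 'torque': [-0.0134, 0.006, 0.0307], 'opening': 0.9978}
0.0187
scene unit [ 0.6226  0.0076 -0.0018] 0.85
scene tab [0.6541 0.0226 0.1076] 0.95
{'fx': 512.2239028096401, 'fy': 512.2239028096401, 'cx': 322.58699083589636, 'cy': 248.2137295470588, 'xyz': array([0.93976423, 0.32783183, 0.88136472]), 'rotation': array([[-0.62768414,  0.67582027, -0.38636716],
       [ 0.77844482,  0.54106197, -0.31823829],
       [-0.00602331, -0.50051865, -0.8657048 ]])}
top unit [0.6177 0.003  0.0012] 0.92
top tab [0.6514 0.0188 0.1078] 0.68
top tab [ 0.544  -0.0164  0.0962] 0.63
top knob [ 0.5451 -0.0181  0.093 ] 0.57
top knob [0.6537 0.0172 0.1081] 0.22
{'fx': 574.256524954972, 'fy': 574.256524954972, 'cx': 316.4869781620388, 'cy': 245.10087647979992, 'xyz': array([0.44206463, 0.01434749, 1.07060062]), 'rotation': array([[-0.00404894, -0.99042126,  0.13801932],
       [-0.99949893,  0.00834106,  0.03053378],
       [-0.03139254, -0.13782654, -0.98995876]])}
```

View pics/scene0.png

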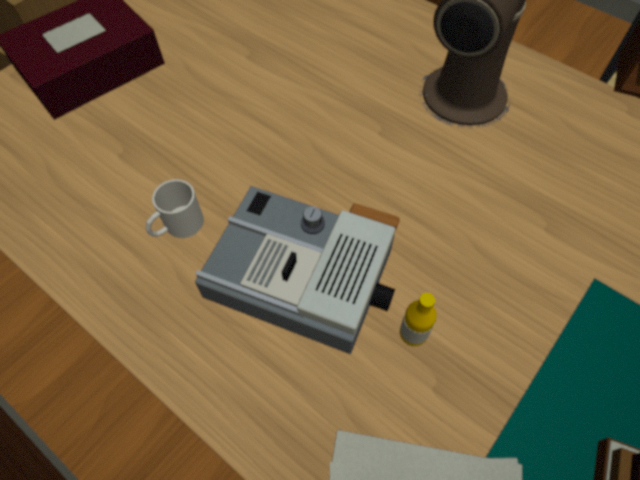

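View pics/top0.png

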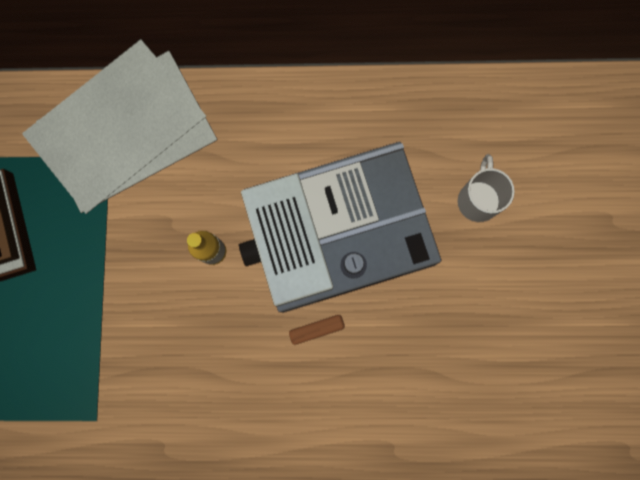

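Hood lies at image left, toward world +y. The unit is yawed about 15°, and the tab and knob are where the networks report them. Next I'll refine the geometry from depth.

```bash
python3 - <<'E'
from h import *
for c in("top","scene"):
    d=np.load(f"{c}_d.npy");v,u=np.mgrid[:480,:640];m=imaging.camera_model(c)
    P=np.stack([(u-m['cx'])/m['fx']*d,(v-m['cy'])/m['fy']*d,d],-1)@np.array(m['rotation']).T+np.array(m['xyz'])
    P[d==0]=9
    print(c,"table z",np.median(P[...,2][d>0]))
    k=(abs(P[...,0]-.61)<.22)&(abs(P[...,1])<.2)&(P[...,2]>.06)&(P[...,2]<.125)
    n,l,s,_=cv2.connectedComponentsWithStats(k.astype(np.uint8));i=1+np.argmax(s[1:,4])
    Q=P[l==i]
    print(cv2.minAreaRect(Q[:,:2].astype(np.float32)*1000))
    def blob(x,y,r,z0,z1):
        q=Q[(np.hypot(Q[:,0]-x,Q[:,1]-y)<r)&(Q[:,2]>z0)&(Q[:,2]<z1)]
        print("  n",len(q),"med",np.median(q,0).round(4),"rect",cv2.minAreaRect(q[:,:2].astype(np.float32)*1000), "circ",cv2.minEnclosingCircle(q[:,:2].astype(np.float32)*1000),"z90",np.percentile(q[:,2],90))
    blob(.545,-.017,.03,.098,.115)
    blob(.652,.019,.04,.112,.13)
    # hood edge
E
```

```text
top table z 0.0003002100612390368
((612.3908081054688, 19.44635009765625), (230.65135192871094, 335.1903076171875), 16.706417083740234)
  n 311 med [ 0.5453 -0.0188  0.106 ] rect ((545.7266845703125, -18.325708389282227), (32.1871337890625, 33.85409164428711), 89.72061920166016) circ ((545.6373901367188, -18.178855895996094), 17.236854553222656) z90 0.10852088352326261
  n 158 med [0.6534 0.0189 0.1198] rect ((654.1693115234375, 19.421100616455078), (44.48273468017578, 10.082247734069824), 16.05824851989746) circ ((654.0926513671875, 19.687406539916992), 22.347654342651367) z90 0.12217836841421624
scene table z 0.0003132945634766737
((615.7449951171875, 20.03643798828125), (231.66384887695312, 335.0264892578125), 16.90611457824707)
  n 258 med [ 0.5511 -0.0165  0.1057] rect ((549.2356567382812, -18.089725494384766), (32.74732208251953, 32.39406967163086), 14.587467193603516) circ ((548.1160888671875, -19.013490676879883), 18.46845245361328) z90 0.10768568025348105
  n 168 med [0.6591 0.0211 0.1196] rect ((657.5409545898438, 20.139780044555664), (45.03545379638672, 10.672403335571289), 16.440961837768555) circ ((657.1715698242188, 21.820030212402344), 22.687301635742188) z90 0.12121539593529265
```

Call:
servo_tool(
  commands=[
    [[-27,-39,0],0],
    [[-27,-39,0],0],
    [[-27,-39,0],0],
    [[-27,-39,0],0],
    [[-27,-39,0],0],
    [[-27,-39,0],0],
    [[-27,-39,0],0],
    [[-27,-39,0],-1.6],
  ],
  gripper=0,
  squeeze=25,
)

```text
clock: 1.2
ee_pos: [0.4126, -0.3118, 0.2314]
tcp_rot: [[0.274, -0.962, 0.003], [-0.962, -0.274, -0.007], [0.008, -0.001, -1.0]]
contact_force: [0.7, -1.5, 0.4]
opening: -0.001
```

Call:
servo_tool(
  commands=[
    [[-27,-39,0],0],
    [[-27,-39,0],0],
    [[-27,-39,0],0],
    [[-27,-39,0],0],
    [[-27,-39,0],0],
    [[-27,-39,0],0],
    [[-10,-15,0],0],
    [[0,0,0],0],
  ],
)

```text
clock: 2.0
ee_pos: [0.6154, -0.0622, 0.2327]
tcp_rot: [[0.282, -0.959, 0.01], [-0.959, -0.282, -0.009], [0.012, -0.007, -1.0]]
contact_force: [-0.5, 0.7, -0.8]
opening: 0.002
```

Call:
servo_tool(
  commands=[
    [[-18,-31,0],0],
    [[-17,-31,0],0],
    [[0,0,30],0],
    [[0,0,30],0],
    [[0,0,30],0],
    [[0,0,25],0],
    [[0,0,10],0],
    [[0,0,0],0],
  ],
)

```text
clock: 2.8
ee_pos: [0.6638, -0.0235, 0.1057]
tcp_rot: [[0.275, -0.962, 0.008], [-0.961, -0.275, -0.017], [0.018, -0.003, -1.0]]
contact_force: [0.1, 0.6, -0.4]
opening: 0.003
```

```bash
python3 - <<'E'
from h import *
st()
im,d=imaging.snapshot("scene");cv2.imwrite("pics/s1.png",cv2.resize(im[150:370,170:450],None,fx=2.8,fy=2.7))
E
```

```text
{'clock': 2.8, 'joint_pos': [-0.0934, 0.5088, 1.6259, -0.0188, 0.9976, 1.2093], 'ee_pos': [0.6638, -0.0235, 0.1057], 'tcp_rot': [[0.2746, -0.9615, 0.0078], [-0.9614, -0.2747, -0.0166], [0.0181, -0.003, -0.9998]], 'contact_force': [0.0519, 0.6133, -0.4472], 'torque': [-0.019, -0.0049, 0.0206], 'opening': 0.0034}
```

View pics/s1.png

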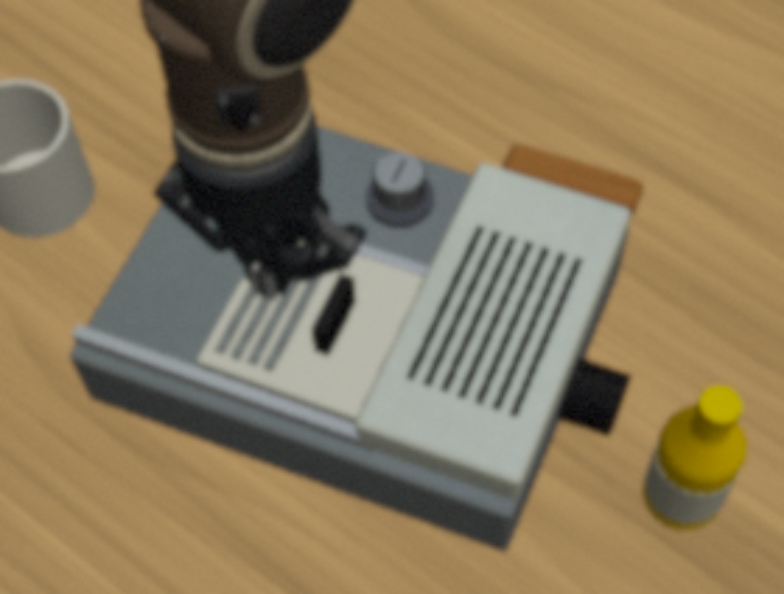

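Call:
servo_tool(
  commands=[
    [[-6,-2,4],0],
    [[-6,-2,0],0],
    [[-4,0,0],0],
    [[-4,0,0],0],
    [[-4,0,0],0],
    [[-4,0,0],0],
  ],
)

```text
clock: 3.45
ee_pos: [0.6648, 0.0046, 0.1089]
tcp_rot: [[0.275, -0.961, 0.021], [-0.961, -0.275, -0.02], [0.025, -0.014, -1.0]]
contact_force: [1.0, -4.9, -2.9]
opening: 0.001
```

Call:
servo_tool(
  commands=[
    [[-4,0,1],0],
    [[-4,0,1],0],
    [[-4,0,1],0],
    [[-3,0,0],0],
  ],
)

```text
clock: 3.85
ee_pos: [0.6624, 0.014, 0.1087]
tcp_rot: [[0.278, -0.96, 0.025], [-0.96, -0.278, -0.031], [0.037, -0.015, -0.999]]
contact_force: [1.2, -5.1, -1.9]
opening: -0.002
```

Call:
servo_tool(
  commands=[
    [[-3,0,1],0],
    [[-3,0,1],0],
    [[-3,0,1],0],
    [[-3,0,1],0],
  ],
)

```text
clock: 4.25
ee_pos: [0.6612, 0.0217, 0.1077]
tcp_rot: [[0.278, -0.96, 0.03], [-0.959, -0.279, -0.038], [0.045, -0.018, -0.999]]
contact_force: [-0.8, -4.9, 3.8]
opening: -0.002
```

Call:
servo_tool(
  commands=[
    [[-3,0,1],0],
    [[-3,0,1],0],
    [[-3,0,1],0],
  ],
)

```text
clock: 4.55
ee_pos: [0.6603, 0.0276, 0.1071]
tcp_rot: [[0.279, -0.96, 0.033], [-0.959, -0.28, -0.043], [0.051, -0.02, -0.999]]
contact_force: [-0.3, -5.8, 3.9]
opening: 0.004
```

Call:
servo_tool(
  commands=[
    [[-3,0,1],0],
    [[-3,0,1],0],
    [[-3,0,1],0],
  ],
)

```text
clock: 4.85
ee_pos: [0.6594, 0.0335, 0.1065]
tcp_rot: [[0.279, -0.96, 0.036], [-0.959, -0.281, -0.048], [0.057, -0.021, -0.998]]
contact_force: [-0.2, -5.1, 4.5]
opening: 0.001
```

Call:
servo_tool(
  commands=[
    [[-3,0,0],0],
    [[-3,0,0],0],
  ],
)

```text
clock: 5.05
ee_pos: [0.6582, 0.0374, 0.1066]
tcp_rot: [[0.28, -0.959, 0.038], [-0.958, -0.281, -0.052], [0.061, -0.022, -0.998]]
contact_force: [3.3, -11.7, 0.4]
opening: 0.0
```

Call:
servo_tool(
  commands=[
    [[-3,0,0],0],
    [[-3,0,0],0],
  ],
)

```text
clock: 5.25
ee_pos: [0.6583, 0.0373, 0.1068]
tcp_rot: [[0.282, -0.958, 0.042], [-0.957, -0.285, -0.063], [0.072, -0.022, -0.997]]
contact_force: [2.8, -10.5, -0.6]
opening: 0.001
```

Call:
servo_tool(
  commands=[
    [[-3,0,0],0],
    [[-3,0,0],0],
  ],
)

```text
clock: 5.45
ee_pos: [0.6583, 0.0372, 0.1069]
tcp_rot: [[0.284, -0.958, 0.045], [-0.955, -0.287, -0.073], [0.083, -0.023, -0.996]]
contact_force: [1.9, -11.7, -0.4]
opening: 0.002
```

Call:
servo_tool(
  commands=[
    [[4,0,0],0],
    [[4,0,0],0],
    [[4,0,0],0],
    [[0,0,-30],0],
    [[0,0,-30],0],
    [[0,0,0],0],
  ],
)

```text
clock: 6.05
ee_pos: [0.6567, 0.0337, 0.166]
tcp_rot: [[0.282, -0.959, 0.038], [-0.957, -0.284, -0.064], [0.073, -0.018, -0.997]]
contact_force: [0.6, -0.2, 0.8]
opening: -0.0
```

```bash
python3 - <<'E'
from h import *
st()
im,d=imaging.snapshot("scene");cv2.imwrite("pics/s2.png",cv2.resize(im[150:370,170:450],None,fx=2.8,fy=2.7))
for r in place_of("scene","tab")[:2]:print(r)
E
```

```text
{'clock': 6.05, 'joint_pos': [0.0165, 0.414, 1.6314, -0.0746, 1.0602, 1.3352], 'ee_pos': [0.6567, 0.0337, 0.166], 'tcp_rot': [[0.282, -0.9586, 0.0382], [-0.9567, -0.284, -0.0644], [0.0726, -0.0184, -0.9972]], 'contact_force': [0.6081, -0.2019, 0.8255], 'torque': [0.0589, 0.0334, 0.0328], 'opening': -0.0002}
{'position': [0.6434, 0.0567, 0.1083], 'conf': 0.6}
```

View pics/s2.png

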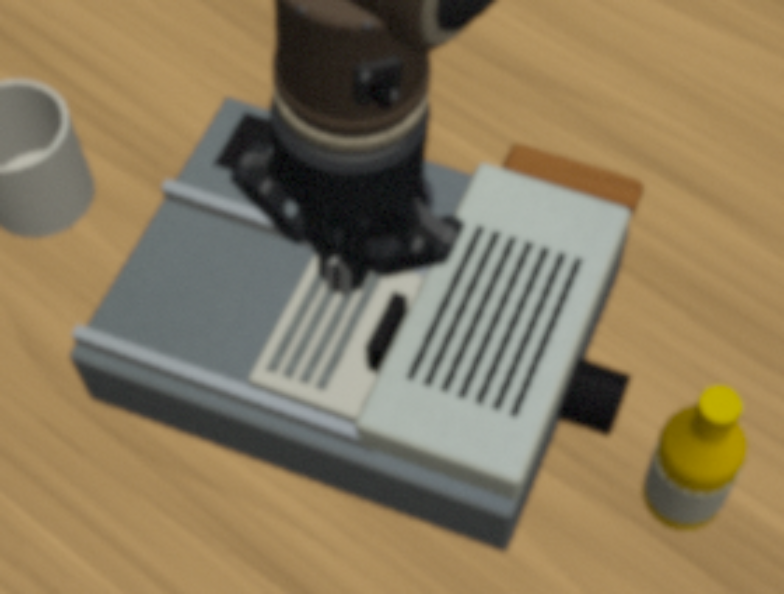

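Call:
servo_tool(
  commands=[
    [[18,36,0],0],
    [[18,36,0],0],
    [[18,36,0],0],
    [[18,36,0],0],
    [[18,36,0],0],
    [[18,36,0],0],
    [[18,36,0],0],
    [[18,36,0],0],
  ],
  gripper=85,
)

```text
clock: 6.95
ee_pos: [0.4054, -0.1857, 0.1548]
tcp_rot: [[0.293, -0.956, 0.013], [-0.955, -0.293, -0.055], [0.056, 0.003, -0.998]]
contact_force: [0.1, -0.4, 0.2]
opening: 0.993
```

Call:
servo_tool(
  commands=[
    [[0,0,40],0],
    [[0,0,40],0],
    [[0,0,40],0],
    [[0,0,20],0],
    [[0,0,4],0],
    [[0,0,4],0],
    [[0,0,4],0],
  ],
)

```text
clock: 7.65
ee_pos: [0.3988, -0.1948, -0.0056]
tcp_rot: [[0.283, -0.959, 0.007], [-0.958, -0.283, -0.05], [0.05, 0.008, -0.999]]
contact_force: [1.2, -0.2, 0.9]
opening: 0.993
```

Call:
servo_tool(
  commands=[
    [[0,0,3],0],
    [[0,0,3],0],
    [[0,0,3],0],
    [[0,0,3],0],
  ],
)

```text
clock: 8.05
ee_pos: [0.4001, -0.1955, -0.0111]
tcp_rot: [[0.284, -0.959, 0.003], [-0.958, -0.284, -0.048], [0.047, 0.011, -0.999]]
contact_force: [-8.2, 4.4, 33.9]
opening: 0.997
```

Call:
servo_tool(
  commands=[
    [[0,0,2],0],
    [[0,0,2],0],
    [[0,0,2],0],
    [[0,0,2],0],
    [[0,0,2],0],
    [[0,0,2],0],
  ],
)

```text
clock: 8.65
ee_pos: [0.4001, -0.1954, -0.0112]
tcp_rot: [[0.287, -0.958, -0.005], [-0.957, -0.286, -0.045], [0.042, 0.018, -0.999]]
contact_force: [-4.1, 2.4, 15.8]
opening: 0.999
```

Call:
servo_tool(
  commands=[
    [[4,0,2],0],
    [[4,0,2],0],
    [[4,0,2],0],
    [[4,0,2],0],
  ],
)

```text
clock: 9.05
ee_pos: [0.4036, -0.2061, -0.0117]
tcp_rot: [[0.282, -0.959, -0.012], [-0.959, -0.281, -0.035], [0.03, 0.021, -0.999]]
contact_force: [-3.5, 9.5, 15.3]
opening: 0.998
```

Call:
servo_tool(
  commands=[
    [[3,3,2],0],
    [[3,3,2],0],
    [[3,3,2],0],
    [[3,3,2],0],
    [[3,3,2],0],
    [[3,3,2],0],
  ],
)

```text
clock: 9.65
ee_pos: [0.3997, -0.2235, -0.012]
tcp_rot: [[0.265, -0.964, -0.0], [-0.964, -0.265, -0.024], [0.023, 0.007, -1.0]]
contact_force: [1.0, 8.5, 11.9]
opening: 0.996
```

Call:
servo_tool(
  commands=[
    [[4,1,2],0],
    [[4,1,2],0],
    [[4,1,2],0],
    [[4,1,2],0],
    [[4,1,2],0],
    [[4,1,2],0],
  ],
)

```text
clock: 10.25
ee_pos: [0.4015, -0.2394, -0.013]
tcp_rot: [[0.254, -0.967, -0.006], [-0.967, -0.254, -0.003], [0.002, 0.006, -1.0]]
contact_force: [-0.5, 8.6, 14.8]
opening: 0.993
```

Call:
servo_tool(
  commands=[
    [[0,0,-45],0],
    [[0,0,-45],0],
    [[0,0,-45],0],
    [[0,0,-45],0],
    [[-29,-33,0],0],
    [[-29,-33,0],0],
    [[-29,-33,0],0],
    [[-29,-33,0],-8],
  ],
  gripper=55,
)

```text
clock: 11.05
ee_pos: [0.5076, -0.0952, 0.1804]
tcp_rot: [[0.379, -0.925, 0.009], [-0.925, -0.379, -0.009], [0.011, -0.005, -1.0]]
contact_force: [0.6, -0.9, -0.2]
opening: 0.645
```

Call:
servo_tool(
  commands=[
    [[-30,-30,0],-8.5],
    [[0,0,0],-8.5],
    [[0,0,0],-8.5],
    [[0,0,0],-8.5],
    [[0,0,0],-8.5],
    [[0,0,0],-8.5],
    [[0,0,0],-8.5],
    [[0,0,0],-8.5],
  ],
)

```text
clock: 11.85
ee_pos: [0.5323, -0.0466, 0.1883]
tcp_rot: [[0.999, 0.022, 0.028], [0.022, -1.0, -0.01], [0.027, 0.011, -1.0]]
contact_force: [-0.5, 0.4, -0.4]
opening: 0.648
```

Call:
servo_tool(
  commands=[
    [[0,0,0],-8.5],
    [[0,0,0],-8.5],
    [[0,0,0],-8.5],
    [[0,0,0],-8.5],
    [[0,0,0],-8.5],
    [[0,0,0],-8.5],
    [[0,0,0],-8.5],
    [[0,0,0],0],
  ],
)

```text
clock: 12.65
ee_pos: [0.5351, -0.0459, 0.1949]
tcp_rot: [[0.478, 0.877, 0.041], [0.878, -0.478, -0.012], [0.009, 0.042, -0.999]]
contact_force: [-0.8, 0.4, -0.9]
opening: 0.644
```

```bash
python3 - <<'E'
from h import *
s=st();R=np.array(s['tcp_rot']);print(1000*R.T@(np.array([.547,-.0184,.15])-s['ee_pos']))
E
```

```text
{'clock': 12.65, 'joint_pos': [-0.1636, 0.1537, 1.904, -0.0061, 1.0414, -1.2325], 'ee_pos': [0.5351, -0.0459, 0.1949], 'tcp_rot': [[0.4783, 0.8772, 0.0411], [0.8781, -0.4782, -0.0122], [0.009, 0.0419, -0.9991]], 'contact_force': [-0.849, 0.428, -0.8658], 'torque': [0.0574, 0.0654, 0.0369], 'opening': 0.6441}
[29.463548   -4.62754083 45.05054648]
```

Call:
servo_tool(
  commands=[
    [[15,-2,0],0],
    [[14,-2,0],0],
    [[0,0,0],0],
    [[0,0,0],0],
  ],
)

```text
clock: 13.05
ee_pos: [0.5472, -0.0158, 0.1967]
tcp_rot: [[0.487, 0.872, 0.045], [0.874, -0.487, -0.012], [0.012, 0.045, -0.999]]
contact_force: [0.2, 0.9, -0.8]
opening: 0.645
```

Call:
servo_tool(
  commands=[
    [[0,0,0],0],
    [[0,0,0],0],
    [[0,0,0],0],
    [[0,0,0],0],
    [[0,0,0],0],
  ],
)

```text
clock: 13.55
ee_pos: [0.5468, -0.0164, 0.1966]
tcp_rot: [[0.489, 0.871, 0.044], [0.872, -0.489, -0.012], [0.011, 0.045, -0.999]]
contact_force: [0.5, 0.6, 0.4]
opening: 0.645
```

Call:
servo_tool(
  commands=[
    [[-1,-2,35],0],
    [[-1,-2,35],0],
    [[-1,0,20],0],
    [[0,0,15],0],
    [[0,0,0],0],
  ],
)

```text
clock: 14.05
ee_pos: [0.5491, -0.0196, 0.0904]
tcp_rot: [[0.491, 0.87, 0.05], [0.871, -0.491, -0.013], [0.013, 0.05, -0.999]]
contact_force: [0.1, -0.3, 0.0]
opening: 0.645
```

```bash
python3 - <<'E'
from h import *
s=st();R=np.array(s['tcp_rot']);print(1000*R.T@(np.array([.547,-.0184,.081])-s['ee_pos']))
a,d=imaging.snapshot("scene");b,d=imaging.snapshot("top")
cv2.imwrite("pics/s3.png",np.hstack([cv2.resize(a[150:310,230:390],(400,400)),cv2.resize(b[180:340,270:430],(400,400))]))
E
```

```text
{'clock': 14.05, 'joint_pos': [-0.1107, 0.3174, 1.9476, -0.0099, 0.8252, -1.1619], 'ee_pos': [0.5491, -0.0196, 0.0904], 'tcp_rot': [[0.4905, 0.87, 0.0502], [0.8713, -0.4905, -0.0129], [0.0134, 0.0501, -0.9987]], 'contact_force': [0.0906, -0.3113, 0.0239], 'torque': [-0.0423, 0.0013, 0.0013], 'opening': 0.6446}
[-0.1027762  -2.88964603  9.25244754]
```

View pics/s3.png

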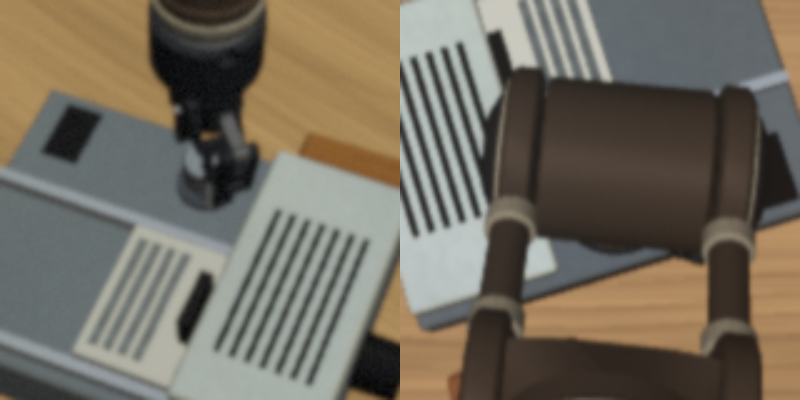

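Call:
servo_tool(
  commands=[
    [[0,-2,5],0],
    [[0,-1,4],0],
    [[0,0,0],0],
  ],
)

```text
clock: 14.45
ee_pos: [0.5517, -0.0186, 0.0864]
tcp_rot: [[0.49, 0.869, 0.061], [0.871, -0.491, -0.014], [0.018, 0.06, -0.998]]
contact_force: [-0.2, -0.4, 0.2]
opening: 0.646
```

Call:
servo_tool(
  commands=[
    [[0,0,0],0],
    [[0,0,0],0],
    [[0,0,0],0],
    [[0,0,0],0],
    [[0,0,0],0],
    [[0,0,0],0],
  ],
  gripper=30,
  squeeze=22,
)

```text
clock: 15.05
ee_pos: [0.551, -0.0206, 0.0877]
tcp_rot: [[0.489, 0.87, 0.06], [0.872, -0.489, -0.018], [0.014, 0.061, -0.998]]
contact_force: [-1.1, -1.0, -0.3]
opening: 0.383
```

Call:
servo_tool(
  commands=[
    [[0,0,0],0],
    [[0,0,0],0],
    [[0,-4,0],0],
    [[0,0,0],0],
  ],
  gripper=50,
)

```text
clock: 15.45
ee_pos: [0.5482, -0.018, 0.0881]
tcp_rot: [[0.489, 0.87, 0.062], [0.872, -0.489, -0.017], [0.015, 0.062, -0.998]]
contact_force: [0.0, 0.1, 0.8]
opening: 0.584
```

Call:
servo_tool(
  commands=[
    [[0,-3,6],0],
    [[0,0,0],0],
    [[0,0,0],0],
  ],
)

```text
clock: 15.75
ee_pos: [0.5458, -0.0162, 0.0816]
tcp_rot: [[0.488, 0.87, 0.062], [0.872, -0.488, -0.017], [0.015, 0.063, -0.998]]
contact_force: [-0.0, 1.0, -0.6]
opening: 0.583
```

Call:
servo_tool(
  commands=[
    [[-1,3,0],0],
    [[0,0,0],0],
  ],
)

```text
clock: 15.95
ee_pos: [0.548, -0.0187, 0.0816]
tcp_rot: [[0.488, 0.87, 0.062], [0.873, -0.488, -0.017], [0.015, 0.063, -0.998]]
contact_force: [-0.4, 0.1, 0.7]
opening: 0.588
```

Call:
servo_tool(
  commands=[
    [[0,0,0],0],
    [[0,0,0],0],
    [[0,0,0],0],
    [[0,0,0],0],
    [[0,0,0],0],
  ],
  gripper=25,
  squeeze=25,
)

```text
clock: 16.45
ee_pos: [0.5479, -0.0193, 0.0818]
tcp_rot: [[0.489, 0.87, 0.061], [0.872, -0.488, -0.018], [0.015, 0.062, -0.998]]
contact_force: [-0.5, -1.1, 0.2]
opening: 0.386
```

Call:
servo_tool(
  commands=[
    [[0,0,-2],0],
    [[0,0,-2],0],
  ],
)

```text
clock: 16.65
ee_pos: [0.5476, -0.0192, 0.0844]
tcp_rot: [[0.488, 0.87, 0.062], [0.872, -0.488, -0.018], [0.015, 0.063, -0.998]]
contact_force: [2.7, -1.2, -6.5]
opening: 0.39
```

Call:
servo_tool(
  commands=[
    [[0,0,-2],0],
    [[0,0,-2],0],
  ],
)

```text
clock: 16.85
ee_pos: [0.5475, -0.0192, 0.0875]
tcp_rot: [[0.488, 0.87, 0.063], [0.872, -0.488, -0.018], [0.015, 0.063, -0.998]]
contact_force: [2.8, -1.0, -8.1]
opening: 0.388
```

Call:
servo_tool(
  commands=[
    [[0,0,-2],0],
    [[0,0,-2],0],
  ],
)

```text
clock: 17.05
ee_pos: [0.5475, -0.0192, 0.0912]
tcp_rot: [[0.488, 0.87, 0.063], [0.872, -0.488, -0.018], [0.015, 0.064, -0.998]]
contact_force: [3.1, -1.2, -9.7]
opening: 0.389
```

Call:
servo_tool(
  commands=[
    [[0,0,-2],0],
  ],
)

```text
clock: 17.15
ee_pos: [0.5474, -0.0192, 0.093]
tcp_rot: [[0.488, 0.87, 0.064], [0.872, -0.488, -0.018], [0.015, 0.064, -0.998]]
contact_force: [5.3, -1.3, -15.4]
opening: 0.386
```

Call:
servo_tool(
  commands=[
    [[0,0,-2],0],
  ],
)

```text
clock: 17.25
ee_pos: [0.547, -0.0191, 0.0935]
tcp_rot: [[0.489, 0.87, 0.064], [0.872, -0.488, -0.018], [0.016, 0.065, -0.998]]
contact_force: [9.7, -1.5, -25.9]
opening: 0.385
```

Call:
servo_tool(
  commands=[
    [[0,0,1.5],0],
  ],
)

```text
clock: 17.35
ee_pos: [0.5474, -0.0192, 0.0915]
tcp_rot: [[0.488, 0.87, 0.065], [0.872, -0.488, -0.018], [0.016, 0.066, -0.998]]
contact_force: [5.1, -1.2, -9.8]
opening: 0.39
```

Call:
servo_tool(
  commands=[
    [[0,0,0],4],
  ],
)

```text
clock: 17.45
ee_pos: [0.5473, -0.0194, 0.0911]
tcp_rot: [[0.549, 0.833, 0.065], [0.836, -0.549, -0.019], [0.02, 0.065, -0.998]]
contact_force: [3.5, -1.6, -9.0]
opening: 0.384
```

Call:
servo_tool(
  commands=[
    [[0,0,-1.3],5],
    [[0,0,-1.2],5],
  ],
)

```text
clock: 17.65
ee_pos: [0.5469, -0.0199, 0.0932]
tcp_rot: [[0.689, 0.722, 0.064], [0.724, -0.689, -0.02], [0.03, 0.06, -0.998]]
contact_force: [4.3, -1.8, -9.8]
opening: 0.383
```

```bash
python3 - <<'E'
from h import *
st()
E
```

```text
{'clock': 17.65, 'joint_pos': [-0.1083, 0.3021, 1.962, -0.0179, 0.8115, -0.9061], 'ee_pos': [0.5469, -0.0199, 0.0932], 'tcp_rot': [[0.6888, 0.7221, 0.0642], [0.7244, -0.6891, -0.0201], [0.0297, 0.0603, -0.9977]], 'contact_force': [4.3337, -1.7785, -9.8197], 'torque': [-0.4733, -0.3873, 0.1348], 'opening': 0.3834}
```

Call:
servo_tool(
  commands=[
    [[0,0,-0.8],5],
    [[0,0,-0.8],5],
  ],
)

```text
clock: 17.85
ee_pos: [0.5463, -0.0201, 0.094]
tcp_rot: [[0.807, 0.588, 0.063], [0.59, -0.807, -0.021], [0.038, 0.055, -0.998]]
contact_force: [7.3, -0.8, -13.1]
opening: 0.386
```

```bash
cat > a.py <<'E'
from h import *
s=readout.state();R=s['tcp_rot'];a=np.degrees(np.arctan2(R[1][0],R[0][0]))
print("turn",round(60.7-a,1),np.radians(60.7-a).round(3) if a<61 else np.radians(60.7-a).round(3),"z",np.round(s['ee_pos'],4),"F",np.round(s['contact_force'],1),"T",np.round(s['torque'],3),"q6",round(s['joint_pos'][5],3),"zax",np.round(np.array(R)[:,2],3),s['clock'],round(s['opening'],3))
E
python3 a.py
```

```text
turn 24.5 0.428 z [ 0.5463 -0.0201  0.094 ] F [  7.3  -0.8 -13.1] T [-0.55  -0.404  0.168] q6 -0.725 zax [ 0.063 -0.021 -0.998] 17.85 0.386
```

Call:
servo_tool(
  commands=[
    [[0,0,-0.3],5],
    [[0,0,-0.3],5],
  ],
)

```text
clock: 18.05
ee_pos: [0.5459, -0.0203, 0.0941]
tcp_rot: [[0.898, 0.435, 0.062], [0.437, -0.899, -0.023], [0.046, 0.048, -0.998]]
contact_force: [6.5, -0.8, -9.7]
opening: 0.39
```

```bash
python3 a.py
```

```text
turn 34.8 0.607 z [ 0.5459 -0.0203  0.0941] F [ 6.5 -0.8 -9.7] T [-0.493 -0.09   0.088] q6 -0.544 zax [ 0.062 -0.023 -0.998] 18.05 0.39
```

Call:
servo_tool(
  commands=[
    [[0,0,-0.3],5],
    [[0,0,-0.3],5],
  ],
)

```text
clock: 18.25
ee_pos: [0.5454, -0.0203, 0.0943]
tcp_rot: [[0.962, 0.267, 0.06], [0.269, -0.963, -0.024], [0.051, 0.039, -0.998]]
contact_force: [7.0, 0.0, -10.4]
opening: 0.386
```

```bash
python3 a.py
```

```text
turn 45.1 0.786 z [ 0.5454 -0.0203  0.0943] F [  7.    0.  -10.4] T [-0.424  0.072  0.115] q6 -0.363 zax [ 0.06  -0.024 -0.998] 18.25 0.386
```

Call:
servo_tool(
  commands=[
    [[0,0,-0.4],5],
    [[0,0,-0.4],4],
  ],
)

```text
clock: 18.45
ee_pos: [0.5454, -0.0202, 0.0949]
tcp_rot: [[0.992, 0.109, 0.059], [0.111, -0.994, -0.025], [0.056, 0.031, -0.998]]
contact_force: [6.6, -0.1, -9.9]
opening: 0.386
```

```bash
python3 a.py
```

```text
turn 54.3 0.948 z [ 0.5454 -0.0202  0.0949] F [ 6.6 -0.1 -9.9] T [-0.253 -0.196  0.133] q6 -0.2 zax [ 0.059 -0.025 -0.998] 18.45 0.386
```

Call:
servo_tool(
  commands=[
    [[0,0,-0.4],4],
  ],
)

```text
clock: 18.55
ee_pos: [0.5454, -0.0201, 0.0952]
tcp_rot: [[0.998, 0.037, 0.059], [0.039, -0.999, -0.025], [0.058, 0.027, -0.998]]
contact_force: [6.2, -0.3, -10.6]
opening: 0.387
```

```bash
python3 a.py
```

```text
turn 58.5 1.021 z [ 0.5454 -0.0201  0.0952] F [  6.2  -0.3 -10.6] T [-0.195  0.049  0.095] q6 -0.127 zax [ 0.059 -0.025 -0.998] 18.55 0.387
```

Call:
servo_tool(
  commands=[
    [[0,0,-0.4],4],
  ],
)

```text
clock: 18.65
ee_pos: [0.5453, -0.02, 0.0955]
tcp_rot: [[0.998, -0.034, 0.058], [-0.033, -0.999, -0.025], [0.059, 0.023, -0.998]]
contact_force: [6.2, 0.0, -10.1]
opening: 0.387
```

```bash
python3 a.py
```

```text
turn 62.6 1.092 z [ 0.5453 -0.02    0.0955] F [  6.2   0.  -10.1] T [-0.242 -0.035  0.118] q6 -0.055 zax [ 0.058 -0.025 -0.998] 18.65 0.387
```

Call:
servo_tool(
  commands=[
    [[0,0,-0.2],4],
    [[0,0,-0.2],4],
  ],
)

```text
clock: 18.85
ee_pos: [0.545, -0.0199, 0.0955]
tcp_rot: [[0.983, -0.177, 0.057], [-0.176, -0.984, -0.025], [0.06, 0.015, -0.998]]
contact_force: [6.4, -0.2, -10.0]
opening: 0.391
```

```bash
python3 a.py
```

```text
turn 70.9 1.237 z [ 0.545  -0.0199  0.0955] F [  6.4  -0.2 -10. ] T [-0.151  0.005  0.125] q6 0.09 zax [ 0.057 -0.025 -0.998] 18.85 0.391
```

Call:
servo_tool(
  commands=[
    [[0,0,-0.3],4],
  ],
)

```text
clock: 18.95
ee_pos: [0.5451, -0.0197, 0.0957]
tcp_rot: [[0.967, -0.248, 0.056], [-0.247, -0.969, -0.025], [0.061, 0.01, -0.998]]
contact_force: [7.3, 0.1, -11.9]
opening: 0.386
```

```bash
python3 a.py
```

```text
turn 75.0 1.309 z [ 0.5451 -0.0197  0.0957] F [  7.3   0.1 -11.9] T [ 0.091 -0.19   0.146] q6 0.162 zax [ 0.056 -0.025 -0.998] 18.95 0.386
```

Call:
servo_tool(
  commands=[
    [[0,0,-0.3],4],
  ],
)

```text
clock: 19.05
ee_pos: [0.5455, -0.0195, 0.0957]
tcp_rot: [[0.947, -0.316, 0.057], [-0.315, -0.949, -0.025], [0.062, 0.006, -0.998]]
contact_force: [9.1, 0.8, -12.7]
opening: 0.387
```

```bash
python3 a.py
```

```text
turn 79.1 1.381 z [ 0.5455 -0.0195  0.0957] F [  9.1   0.8 -12.7] T [ 0.081 -0.216  0.484] q6 0.234 zax [ 0.057 -0.025 -0.998] 19.05 0.387
```

Call:
servo_tool(
  commands=[
    [[0,0,-0.3],0],
  ],
)

```text
clock: 19.15
ee_pos: [0.5456, -0.0193, 0.0956]
tcp_rot: [[0.947, -0.316, 0.057], [-0.315, -0.949, -0.025], [0.062, 0.006, -0.998]]
contact_force: [8.1, -0.6, -12.4]
opening: 0.386
```

```bash
python3 a.py
```

```text
turn 79.1 1.381 z [ 0.5456 -0.0193  0.0956] F [  8.1  -0.6 -12.4] T [-0.104 -0.028  0.262] q6 0.234 zax [ 0.057 -0.025 -0.998] 19.15 0.386
```

Call:
servo_tool(
  commands=[
    [[0,0,-0.2],0],
    [[0,0,0],0],
  ],
)

```text
clock: 19.35
ee_pos: [0.5457, -0.0193, 0.0955]
tcp_rot: [[0.948, -0.314, 0.056], [-0.313, -0.949, -0.025], [0.061, 0.007, -0.998]]
contact_force: [6.4, -1.2, -8.6]
opening: 0.386
```

```bash
python3 a.py
```

```text
turn 79.0 1.378 z [ 0.5457 -0.0193  0.0955] F [ 6.4 -1.2 -8.6] T [-0.008  0.178  0.273] q6 0.232 zax [ 0.056 -0.025 -0.998] 19.35 0.386
```

Call:
servo_tool(
  commands=[
    [[0,0,-0.2],1],
  ],
)

```text
clock: 19.45
ee_pos: [0.5457, -0.0193, 0.0956]
tcp_rot: [[0.943, -0.329, 0.055], [-0.328, -0.944, -0.026], [0.06, 0.006, -0.998]]
contact_force: [7.5, -0.8, -11.4]
opening: 0.384
```

```bash
python3 a.py
```

```text
turn 79.9 1.394 z [ 0.5457 -0.0193  0.0956] F [  7.5  -0.8 -11.4] T [-0.083  0.099  0.407] q6 0.249 zax [ 0.055 -0.026 -0.998] 19.45 0.384
```

Call:
servo_tool(
  commands=[
    [[0,0,0],0],
    [[0,0,0],0],
  ],
)

```text
clock: 19.65
ee_pos: [0.5458, -0.0193, 0.0955]
tcp_rot: [[0.944, -0.326, 0.054], [-0.325, -0.945, -0.026], [0.059, 0.007, -0.998]]
contact_force: [7.3, -0.7, -9.0]
opening: 0.386
```

```bash
python3 a.py
```

```text
turn 79.7 1.391 z [ 0.5458 -0.0193  0.0955] F [ 7.3 -0.7 -9. ] T [-0.051  0.152  0.272] q6 0.247 zax [ 0.054 -0.026 -0.998] 19.65 0.386
```

Call:
servo_tool(
  commands=[
    [[0,0,0],0],
    [[0,0,0.2],0],
    [[0,0,0.2],0],
  ],
)

```text
clock: 19.95
ee_pos: [0.5458, -0.0193, 0.0955]
tcp_rot: [[0.945, -0.322, 0.052], [-0.321, -0.947, -0.027], [0.058, 0.009, -0.998]]
contact_force: [5.9, -1.4, -7.0]
opening: 0.385
```

```bash
python3 a.py
```

```text
turn 79.5 1.387 z [ 0.5458 -0.0193  0.0955] F [ 5.9 -1.4 -7. ] T [-0.072  0.15   0.263] q6 0.244 zax [ 0.052 -0.027 -0.998] 19.95 0.385
```

Call:
servo_tool(
  commands=[
    [[0,0,0.5],0],
    [[0,0,0.6],0],
  ],
)

```text
clock: 20.15
ee_pos: [0.5459, -0.0193, 0.0954]
tcp_rot: [[0.946, -0.32, 0.05], [-0.319, -0.947, -0.027], [0.057, 0.01, -0.998]]
contact_force: [3.8, 0.2, -4.0]
opening: 0.392
```

```bash
python3 a.py
```

```text
turn 79.3 1.385 z [ 0.5459 -0.0193  0.0954] F [ 3.8  0.2 -4. ] T [0.015 0.358 0.183] q6 0.243 zax [ 0.05  -0.027 -0.998] 20.15 0.392
```

Call:
servo_tool(
  commands=[
    [[0,0,0],0],
    [[0,0,0],0],
    [[0,0,0],0],
    [[0,0,0],0],
  ],
  gripper=52,
)

```text
clock: 20.55
ee_pos: [0.5461, -0.0188, 0.0985]
tcp_rot: [[0.946, -0.321, 0.051], [-0.32, -0.947, -0.026], [0.057, 0.009, -0.998]]
contact_force: [-0.4, -0.5, -0.4]
opening: 0.612
```

Call:
servo_tool(
  commands=[
    [[0,0,-10],0],
    [[0,0,-20],0],
    [[0,0,-30],0],
    [[0,0,-40],0],
    [[0,40,-20],0],
    [[0,45,0],0],
    [[0,45,0],0],
    [[0,45,0],0],
  ],
)

```text
clock: 21.35
ee_pos: [0.4847, -0.1813, 0.232]
tcp_rot: [[0.949, -0.311, 0.057], [-0.31, -0.95, -0.028], [0.063, 0.009, -0.998]]
contact_force: [-0.1, -0.6, -0.3]
opening: 0.611
```

```bash
python3 - <<'E'
from h import *
st()
a,d=imaging.snapshot("scene");D=d
b,d2=imaging.snapshot("top")
cv2.imwrite("pics/s4.png",np.hstack([cv2.resize(a[150:350,200:400],(400,400)),cv2.resize(b[140:340,240:440],(400,400))]))
for c,dd in(("scene",D),("top",d2)):
    v,u=np.mgrid[:480,:640];m=imaging.camera_model(c)
    P=np.stack([(u-m['cx'])/m['fx']*dd,(v-m['cy'])/m['fy']*dd,dd],-1)@np.array(m['rotation']).T+np.array(m['xyz'])
    for x,y,r in((.547,-.0184,.014),):
        q=P[(np.hypot(P[...,0]-x,P[...,1]-y)<r)];print(c,len(q),"knob top z",np.percentile(q[:,2],[10,50,90]))
    for t in("tab","knob"):
        for r in place_of(c,t)[:1]:print(c,t,np.round(r["position"],4),round(r["conf"],2))
E
```

```text
{'clock': 21.35, 'joint_pos': [-0.4417, 0.0602, 1.9277, -0.0006, 1.0901, -0.1255], 'ee_pos': [0.4847, -0.1813, 0.232], 'tcp_rot': [[0.9487, -0.3109, 0.0572], [-0.3098, -0.9504, -0.0277], [0.063, 0.0085, -0.998]], 'contact_force': [-0.0987, -0.594, -0.2611], 'torque': [0.0034, 0.0398, 0.0157], 'opening': 0.6108}
scene 199 knob top z [0.07542786 0.11741818 0.1193781 ]
scene tab [0.6439 0.0608 0.1086] 0.56
scene knob [ 0.5409 -0.0242  0.1053] 0.7
top 221 knob top z [0.11583299 0.11790047 0.11973768]
top tab [0.6432 0.0529 0.1077] 0.73
top knob [ 0.5443 -0.0167  0.1039] 0.66
```

View pics/s4.png

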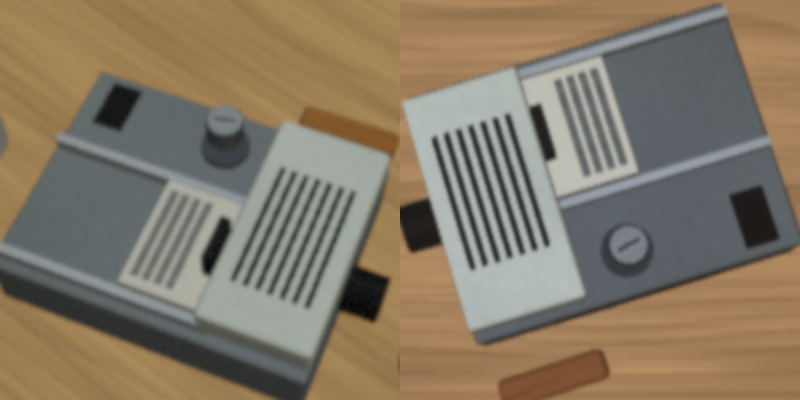

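```bash
python3 - <<'E'
from h import *
b,_=imaging.snapshot("top");cv2.imwrite("pics/top4.png",b)
o=cv2.imread("pics/top0.png")
f=[cv2.resize(x[y-20:y+20,u-20:u+20],(400,400),interpolation=cv2.INTER_CUBIC) for x,u,y in((o,353,264),(b,354,263))]
cv2.imwrite("pics/k.png",cv2.convertScaleAbs(np.hstack(f),alpha=1.7))
E
```

```text
(no output)
```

View pics/k.png

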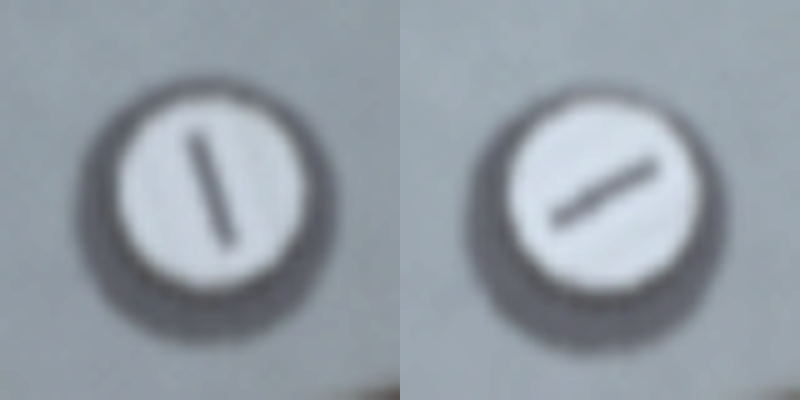

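```bash
python3 -c "
from workcell import env
print(env.job_done())"
```

```text
the job is handed in; nothing more can be done
None
```

The cassette is home and the screw is turned onto its thread and snug. I let go, backed the arm away and handed the job in at about 21.5 s. No verdict is reported, so what follows is my own readings.

- **Cassette:** I pushed it by its tab with the fingers shut. It stopped hard at about 11–12 N on the tool. The tab had moved about 38 mm and sits close to the hood. The two cameras disagree by about 8 mm on its final position, so I judged "home" by the stop I felt.
- **Pulling the screw:** It came to its stop about 11.3 mm up, at 26 N on the tool, roughly 17 N beyond the spring. I then eased off about 2 mm.
- **Turning the screw:** It drove freely at a reading of about 0.12 N m, then the torque climbed from about 1.3 rad. It peaked at 0.48 N m and settled near 0.27 N m at about 1.38 rad.
- **Letting go:** I let the screw down onto its thread before opening the fingers. The slot then showed about 79° of turn, matching the arm, so it did not unwind. The knob top stands about 12 mm higher than before.

- **Not confirmed:** The knob height is about 1 mm under what I expected from the arm's reading. I put that down to camera noise and thread play. The shoulder force can't be read directly, so I inferred it from the torque.
- **Tool tilt:** Pushing the cassette tilted the tool by about 5°. I straightened it by pressing the open fingers on bare bench at up to about 34 N. It was tilted about 3.6° again while gripping the knob.
- **Bystanders:** The brush looks unmoved, and I never went near the bottle or the mug. I did not measure any of the three afterwards.

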